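# Release the gas detector from its charging dock and hang it on the stand hook

## Task

The portable gas detector is charged: squeeze its two side buttons together to free its catches, lift it straight up out of the charging dock, and hang it by the steel loop on its top on the hook of the laboratory stand so that it hangs there freely. Leave the weighing bottle, the beaker and the glass vial where they stand.

Things in the scene. Friction and masses are not known exactly. Their poses are not given: they have to be found in the camera images.
- detector: portable gas detector: black plastic block 34 (x) x 46 (y) x 92 mm (z), 0.28 kg, display, two keys and four round ports on its front (-x), a grey side button at +y and -y, a steel wire loop on top. At the start it stands upright in the dock, facing as the dock does. Origin at the centre of its underside
- button_line (a point): point in the detector midway between its side buttons, 77 mm above its underside (95 mm above the worktop in the dock); the buttons face along the detector's y axis, 62 mm across both at rest, 50 mm when both are fully in. The detector can be carried by the pressed buttons
- button_left (a joint): inward travel (m) of the ribbed button on the detector's +y side: 0 out, 0.006 fully in. Its pad is 22 mm wide (x), 27 mm high (63.5 to 90.5 mm above the underside), and stands 8 mm proud of the block at rest, 2 mm when in. Spring 2.7 N at rest, 8.1 N fully in; springs out when let go
- button_right (a joint): the same for the button on the detector's -y side
- dock: fixed grey charging dock, foot 96 x 92 mm; pocket floor 18 mm above the worktop, 1.5 mm of play round the detector. Side cheeks (outer faces at y = +-30.5 mm) end 58 mm, back rest (+x) 76 mm, front lip (-x) 30 mm above the worktop. Origin on the worktop under the pocket's middle, front to -x
- dock_seat (a point): middle of the dock's pocket floor. A tooth below each button sits in a window of the dock's cheek and locks the detector down (1.5 mm of play upward) until both buttons are pressed in more than 4.5 mm; then it lifts out straight up without force, free of the dock after 60 mm
- loop_top (a point): on the detector, inside of the loop at its highest point, 113 mm above the underside: here it rests on the hook. Loop of 5 mm wire in the detector's plane x = 0; opening 28 mm wide (y), 21 mm high down to the top of the block (92 mm), arched at the top; outer top at 118 mm
- stand: fixed laboratory stand: grey base plate 180 (x) x 110 (y) x 10 mm, 12 mm upright rod at x = +70 mm that ends 214 mm above the worktop, a boss head on it (x = 51 to 81 mm, top at 213 mm, clamp screws out to 34 mm either side) that holds the hook. Origin on the worktop under the plate's middle
- hook_seat (a point): top of the hook at stand x = 0, 203.5 mm above the worktop. Hook: 7 mm steel rod, level along the stand's x axis from the boss head (+51 mm) to x = -30 mm, then turned up by 5 mm to its free round end at x = -40.5 mm (highest point 208.5 mm). The loop may rest anywhere from x = -30 to +45 mm
- weighing_bottle: small closed glass weighing bottle with a knob, 39 mm across, 59 mm high, loose bystander; origin at the centre of its underside
- beaker: empty clear plastic beaker, 79 mm across, 85 mm high, loose bystander; origin at the centre of its underside
- vial_a: small crimped glass vial, 22 mm across, 43 mm high, loose bystander; origin at the centre of its underside

How it is judged:
On the way, in this order (a step that is already met when the one before it is completed fails the run):
1. both side buttons are pressed in while the detector still sits in the dock (value of joint each of button_left, button_right above 0.0047 m and z of detector in the frame of dock below 0.022 m and horizontal distance between detector and dock below 0.006 m), for 0.1 s.
2. the detector is lifted out of the dock (z of detector in the frame of dock above 0.078 m), for 0.1 s.
At the end, for the whole second after the job is handed in: The detector hangs by its loop on the level part of the stand's hook rod (loop top within 13 mm sideways, 36 mm in front to 52 mm behind, -4 to +10 mm high of the hook seat), its weight on the stand, upright within 0.2 rad, at rest (under 0.05 m/s), both buttons sprung out (under 2 mm) (x of loop_top in the frame of hook_seat between -0.036 and 0.052 m and y of loop_top in the frame of hook_seat between -0.013 and 0.013 m and z of loop_top in the frame of hook_seat between -0.004 and 0.01 m and contact force between detector and stand above 1 N and angle between detector's own z axis and vertical below 0.2 rad and linear speed of detector below 0.05 m/s and value of joint each of button_left, button_right below 0.002 m); the robot touches nothing.
It fails at once if a bystander is pushed more than 20 mm from its place or knocked over: the weighing bottle (distance of weighing_bottle from where it was at the start of the episode above 0.02 m or angle between weighing_bottle's own z axis and vertical above 0.5 rad).
It fails at once if a bystander is pushed more than 20 mm from its place or knocked over: the beaker (distance of beaker from where it was at the start of the episode above 0.02 m or angle between beaker's own z axis and vertical above 0.5 rad).
It fails at once if a bystander is pushed more than 20 mm from its place or knocked over: the glass vial (distance of vial_a from where it was at the start of the episode above 0.02 m or angle between vial_a's own z axis and vertical above 0.5 rad).
It also fails if it takes over 48 s, if anything falls off the work surface, if the arm or the gripper's body presses on something with over 40 N, if the wrist force passes 120 N, or if a joint passes its speed limit or range.

## Robot

A 6-joint arm with a two-finger parallel gripper is mounted at the origin on a cart in front of the work surface, level with it; the furniture and walls round the work are solid. World frame = base frame: x ahead of the robot, y to its left, z up, the work surface at z = 0. Lengths are in m, angles in rad, forces in N, time in s.
With the tool pointing down it reaches from about 0.3 to 0.75 m from the base axis. Payload 8.5 kg.
Tool frame: the origin (TCP) lies at the very end of the fingers, on their centre line; the grasp point (between the pads) lies 19 mm behind it (ctrl.grip_point_offset is the distance from the TCP to the grasp point, in m); z points along the fingers, y is the line along which they close (so a half turn about z gives the same grasp; the last joint's range is limited). The gripper opens to 85 mm and grips with 20 to 120 N. Pads are 22 mm wide; open, the fingers measure 114 mm over their backs; the gripper's body (76 mm by 85 mm) begins 54 mm behind the grasp point. The pads swing forward as they close: fully open they stand 13 mm farther back than shut.
Start: joints at [-1.494, 0.381, 1.297, -0, 1.464, -0.215], TCP at [0.158, -0.527, 0.231] pointing down, gripper open.
Joint ranges: [-3.11, 3.11], [-0.89, 2.33], [0.22, 2.48], [-1.42, 4.56], [0.17, 2.85], [-2.88, 2.88]. Speed limits (rad/s): [2.39, 2.39, 3.14, 3.14, 3.14, 3.14].

## Interface

Orientations are given as a unit quaternion [x, y, z, w].
In Python, from rig import ctrl gives the robot as it stands.
- The arm moves only by the shell command python3 jog.py [FORCE], which reads ROWS from standard input. ROWS is a JSON object with one list for each field, all of the same length, 1 to 10, a row being the entries at one place: sx, sy, sz (the shift in shares of the most that a row can go, 1 being 62.5 mm), drx, dry, drz (a rotation vector in shares of 2 rad (1.0 is 2 rad)), jaw (the finger opening in m); each row shifts and turns the commanded pose from where the row before left it, along the tool's axes as they then stand; what a row does not reach is not made up. A row lasts 1/8 s, in which the tool goes at most 0.0625 m and 0.188 rad, less where a joint would pass 70% of its speed; a pose out of reach is approached as far as the arm can. The fingers move at their own pace and stop on an object; FORCE is the grip in N (left out, the last holds). Time passes only in rows, so rows that do not move let the fingers close. It prints the time, the measured TCP pose, the force, the opening and the grip force at its end. Input that does not fit is refused with a message, and nothing moves.
- ctrl.read_state(): the state, without advancing time (a new reading comes with each control period).
- ctrl.grab_frame(name): name is "side" or "top" or "wrist"; returns the picture (480x640x3 uint8, red, green, blue); there is no depth.
- ctrl.camera_info(name): a dict with "mtx" (3x3 intrinsics, pixels), "R" (3x3) and "t" (3): a world point X has camera coordinates R X + t; the wrist camera has in their place "hand_eye" (4x4, takes a point from camera to tool coordinates, whose origin is the TCP and whose axes are the flange's). Camera axes: x right, y down, z forward; pixel columns grow to the right and rows downward; lengths in m; the calibration is good to about 2 mm. The wrist camera is an equidistant fisheye: a pixel r from the principal point sees the ray r / f radians off the axis. A picture is of the moment at which its call begins: read the wrist's pose just before it. camera_info takes no time and is no camera call.
- ctrl.close_job(): hands the job in; it is judged then, once.
The state is a dict: "time": time; "joint_positions": joint angles; "joint_velocities": joint speeds; "tau": joint torques, N m; "ee_pos": TCP position; "orientation": TCP orientation; "wrist_force": force on the tool from outside, world axes, zero at the start; "torque": the same for the moment, N m; "finger_gap": finger opening in m; "gripper_force": force on a finger pad.
Only numpy, scipy, OpenCV 4.12 (cv2) and the standard library are available. Lean on these libraries where they do the work, as an engineer would, in place of code of your own. Each camera call takes 0.05 s, during which the arm holds its last target. There are 200 camera calls.

## Working session

There is one attempt and no reset: what is moved stays moved. The work goes in short steps, Python scripts to look and compute and a shell command to move; the robot and the scene stay as the last step left them, time stands still between calls to the robot, and variables do not carry over. Pictures are saved under pics/ and viewed, at most 10 in all, crops included, and the job is handed in when it is done.

```bash
ls; mkdir -p pics
python3 - <<'E'
from rig import ctrl
import cv2,numpy as np
for n in ("side","top","wrist"):
    s=ctrl.read_state()
    im=ctrl.grab_frame(n); cv2.imwrite(f"pics/{n}0.png",im[:,:,::-1])
    i=ctrl.camera_info(n); print(n,{k:np.round(v,4).tolist() if not isinstance(v,str) else v for k,v in i.items()})
print(s)
E
```

```text
jog.py
pics
rig.py
side {'mtx': [[496.9082, 0.0, 317.8589], [0.0, 496.9082, 239.2538], [0.0, 0.0, 1.0]], 'R': [[-0.9988, 0.0493, -0.0029], [0.0323, 0.6087, -0.7928], [-0.0373, -0.7919, -0.6095]], 't': [0.5431, 0.0693, 1.064]}
top {'mtx': [[444.0277, 0.0, 323.0441], [0.0, 444.0277, 244.8569], [0.0, 0.0, 1.0]], 'R': [[-0.0197, -0.9998, -0.0059], [-0.9797, 0.0205, -0.1996], [0.1996, 0.0018, -0.9799]], 't': [0.0568, 0.5777, 0.9198]}
wrist {'mtx': [[371.6483, 0.0, 320.926], [0.0, 371.6483, 236.3453], [0.0, 0.0, 1.0]], 'hand_eye': [[0.0009, -0.9619, -0.2735, 0.0682], [1.0, 0.0012, -0.0009, 0.0001], [0.0012, -0.2735, 0.9619, -0.1422], [0.0, 0.0, 0.0, 1.0]]}
{'time': 0.1, 'joint_positions': array([-1.49428254e+00,  3.81156811e-01,  1.29818003e+00,  1.95636451e-05,
        1.46359492e+00, -2.15300465e-01]), 'joint_velocities': array([ 0.00015055, -0.00071429, -0.00191329, -0.00187816, -0.00015795,
        0.0010505 ]), 'tau': array([ 2.82191832e-03, -4.49224198e+01, -2.31655079e+01, -1.99048973e-04,
        3.67552871e-03,  4.82373309e-06]), 'ee_pos': array([ 0.15821144, -0.52647813,  0.23076005]), 'orientation': array([ 9.89374357e-01,  1.45388903e-01,  5.61268018e-05, -6.67267296e-04]), 'wrist_force': array([ 0.27188995,  0.15193815, -0.19895321]), 'torque': array([0.0433511 , 0.02764411, 0.0127505 ]), 'gripper_force': 0.0, 'finger_gap': 0.08503296592087678}
```

View pics/side0.png

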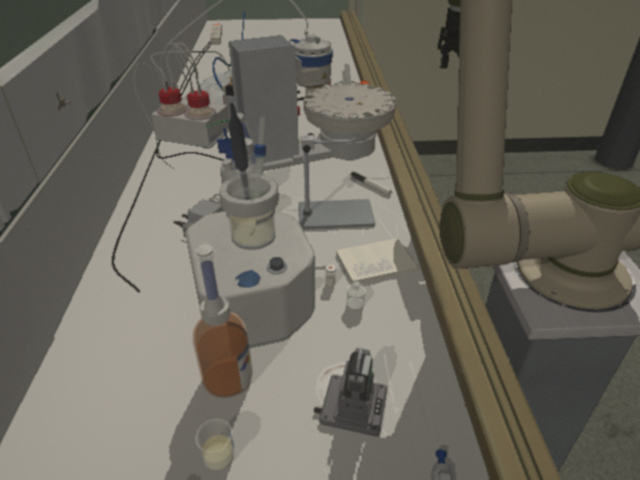

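View pics/top0.png

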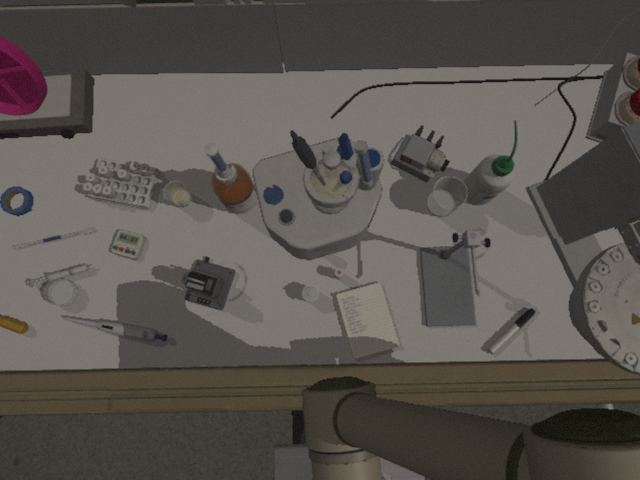

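Side: docked detector around (360,385), stand with rod (307,185) and hook at (325,141). Top: detector around (208,285), hook from (467,240) to (477,292); the vial and the weighing bottle stand at (338,272) and (310,293). I'll enlarge both.

```bash
cat > h.py <<'E'
from rig import ctrl
import numpy as np, cv2
from scipy.spatial.transform import Rotation as Ro
def ray(n,u,v,st=None):
    i=ctrl.camera_info(n); K=np.array(i['mtx'])
    if n=='wrist':
        x=(u-K[0,2])/K[0,0]; y=(v-K[1,2])/K[1,1]; r=np.hypot(x,y)+1e-12
        d=np.array([np.sin(r)*x/r,np.sin(r)*y/r,np.cos(r)])
        H=np.array(i['hand_eye']); R=Ro.from_quat(st['orientation']).as_matrix()
        return R@H[:3,3]+st['ee_pos'], R@H[:3,:3]@d
    R=np.array(i['R']); d=R.T@np.linalg.solve(K,[u,v,1.]); return -R.T@np.array(i['t']), d/np.linalg.norm(d)
def plane(r,z): o,d=r; return o+d*(z-o[2])/d[2]
def tri(*rs):
    A=sum(np.eye(3)-np.outer(d,d) for o,d in rs); b=sum((np.eye(3)-np.outer(d,d))@o for o,d in rs)
    X=np.linalg.solve(A,b); return X,[np.linalg.norm(np.cross(X-o,d)) for o,d in rs]
E
python3 - <<'E'
import cv2,numpy as np
s=cv2.imread('pics/side0.png');t=cv2.imread('pics/top0.png')
def up(im,x,y,w,h,k): 
    c=cv2.resize(im[y:y+h,x:x+w],None,fx=k,fy=k,interpolation=cv2.INTER_CUBIC); return cv2.convertScaleAbs(c,alpha=1.4,beta=25)
a=np.hstack([up(s,310,340,80,100,5),up(t,170,250,80,100,5)]);cv2.imwrite('pics/det.png',a)
a=np.hstack([up(s,290,125,100,110,4),up(t,410,225,100,110,4)]);cv2.imwrite('pics/std.png',a)
E
```

```text
(no output)
```

View pics/det.png

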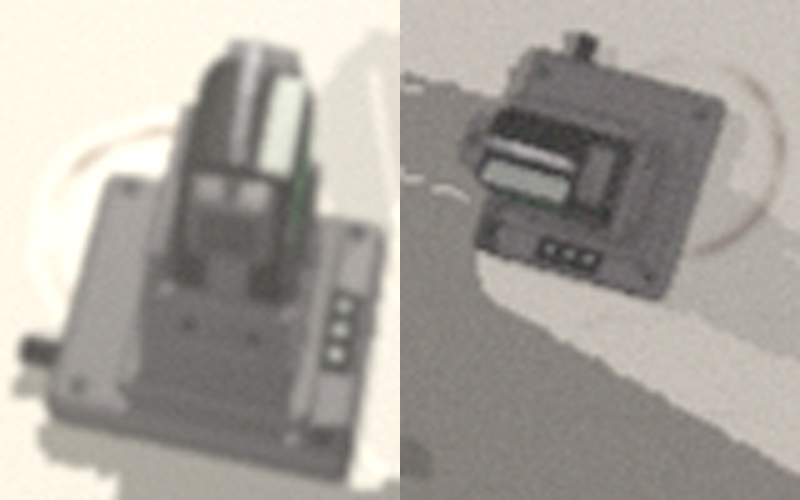

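View pics/std.png

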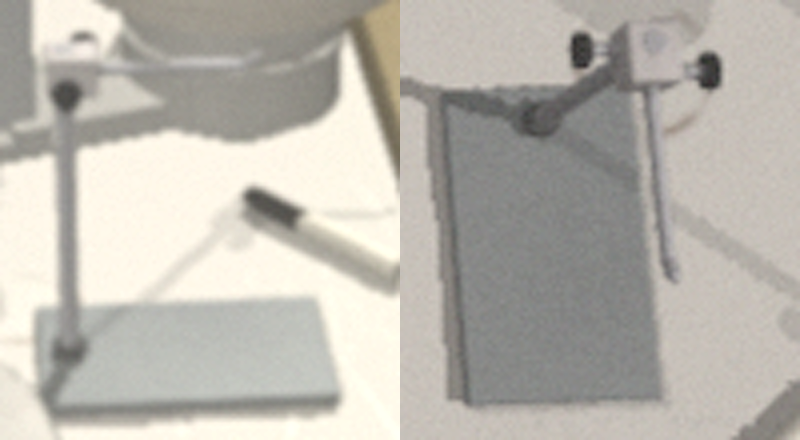

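Detector crop: in the top view the dock foot corners are at crop (125,50),(322,100),(260,298),(78,245), and the loop is the bright line (90,135)-(175,160). Stand crop: the top-view hook runs (252,85)-(272,280), the side-view hook (100,68)-(258,60).

Run:
```python
from h import *
np.set_printoptions(precision=4,suppress=True)
T=lambda x,y:ray('top',170+x/5,250+y/5)
S=lambda x,y:ray('side',310+x/5,340+y/5)
T4=lambda x,y:ray('top',410+x/4,225+y/4)
S4=lambda x,y:ray('side',290+x/4,125+y/4)
print('foot z.012',[plane(T(*c),.012) for c in((125,50),(322,100),(260,298),(78,245))])
print('foot side',[plane(S(*c),.012) for c in((110,178),(385,225),(350,470),(50,410))])
print('loop z.13',plane(T(90,137),.136),plane(T(175,162),.136))
print('hook tip',tri(T4(272,275),S4(258,60)),'boss end',tri(T4(252,88),S4(100,68)))
print('plate',[plane(T4(*c),.01) for c in((43,92),(228,85),(262,400),(65,402))])
for n,u,v in(('bottle',310,293),('vial',338,272),('beaker',447,196)): print(n,plane(ray('top',u,v),.04))
```

```text
foot z.012 [array([0.5589, 0.34  , 0.012 ]), array([0.5338, 0.2489, 0.012 ]), array([0.4446, 0.275 , 0.012 ]), array([0.47  , 0.3578, 0.012 ])]
foot side [array([0.5323, 0.2513, 0.012 ]), array([0.4427, 0.2747, 0.012 ]), array([0.4673, 0.3617, 0.012 ]), array([0.557 , 0.3369, 0.012 ])]
loop z.13 [0.5023 0.316  0.136 ] [0.4915 0.2817 0.136 ]
hook tip (array([ 0.4509, -0.2354,  0.2047]), [np.float64(0.0012433960010619267), np.float64(0.0012433960010620202)]) boss end (array([ 0.5387, -0.2348,  0.2025]), [np.float64(0.000756689949530945), np.float64(0.0007566899495310453)])
plate [array([ 0.5765, -0.1802,  0.01  ]), array([ 0.5784, -0.287 ,  0.01  ]), array([ 0.3994, -0.2908,  0.01  ]), array([ 0.4004, -0.1812,  0.01  ])]
bottle [0.4752 0.0759 0.04  ]
vial [0.5204 0.0131 0.04  ]
beaker [ 0.6909 -0.2413  0.04  ]
```

The manual's scale: shifts go in shares of 62.5 mm and turns go in shares of 2 rad. Converting my numbers, -0.044 m is -0.704, 0.034 m is 0.544.

```bash
echo '{"sx": [0.544,0.544,0.544,0.544,0.544,0.544,0.544,0.544,0.544,0.544],"sy": [-0.704,-0.704,-0.704,-0.704,-0.704,-0.704,-0.704,-0.704,-0.704,-0.704],"sz": [-0.288,-0.288,-0.288,-0.288,-0.288,-0.16,0,0,0,0],"drx": [0,0,0,0,0,0,0,0,0,0],"dry": [0,0,0,0,0,0,0,0,0,0],"drz": [0,0,0,0,0,0,0,0,0,0],"jaw": [0.085,0.085,0.085,0.085,0.085,0.085,0.085,0.085,0.085,0.085]}' | python3 jog.py
cat > rel.py <<'E'
import sys
from h import *
# usage: rel.py x y z yaw : tool-axes move to reach the target
np.set_printoptions(precision=4,suppress=True)
s=ctrl.read_state(); R=Ro.from_quat(s['orientation']).as_matrix(); a=list(map(float,sys.argv[1:]))
print('t',s['time'],'pos',s['ee_pos'],'d',R.T@(np.array(a[:3])-s['ee_pos']))
c,n=np.cos(a[3]),np.sin(a[3]); W=np.array([[c,n,0],[n,-c,0],[0,0,-1]])
print('rot',Ro.from_matrix(R.T@W).as_rotvec(),'F',s['wrist_force'])
E
python3 rel.py .497 .299 .30 -.272
```

```text
time: 1.4
ee_pos: [0.3574, -0.0057, 0.3314]
orientation: [0.989, 0.145, 0.0, 0.0]
wrist_force: [-0.0, -0.4, 0.6]
finger_gap: 0.0849
gripper_force: 0.0
t 1.4 pos [ 0.3574 -0.0057  0.3314] d [ 0.2213 -0.2517  0.0314]
rot [ 0.0002 -0.0004  0.5636] F [-0.0051 -0.371   0.5964]
```

Converted, -0.036 m is -0.576, 0.0316 m is 0.5056, 0.187 rad / 2 = 0.0935.

```bash
echo '{"sx": [0.5056,0.5056,0.5056,0.5056,0.5056,0.5056,0.5056,0,0,0],"sy": [-0.576,-0.576,-0.576,-0.576,-0.576,-0.576,-0.576,0,0,0],"sz": [0.064,0.064,0.064,0.064,0.064,0.064,0.064,0,0,0],"drx": [0,0,0,0,0,0,0,0,0,0],"dry": [0,0,0,0,0,0,0,0,0,0],"drz": [0,0,0,0,0,0,0.0935,0.0935,0.0935,0],"jaw": [0.085,0.085,0.085,0.085,0.085,0.085,0.085,0.085,0.085,0.085]}' | python3 jog.py
python3 - <<'E'
from h import *
import pickle
s=ctrl.read_state(); im=ctrl.grab_frame('wrist'); cv2.imwrite('pics/w1.png',im[:,:,::-1]); pickle.dump(s,open('w1.pkl','wb'))
E
python3 rel.py .497 .299 .30 -.272
```

```text
time: 2.65
ee_pos: [0.4966, 0.2975, 0.303]
orientation: [0.991, -0.133, -0.0, 0.0]
wrist_force: [-0.4, -0.3, 0.1]
finger_gap: 0.0848
gripper_force: 0.0
t 2.7 pos [0.4966 0.2974 0.3031] d [-0.     -0.0016  0.0031]
rot [0.0002 0.0003 0.0067] F [ 0.0221  0.6656 -0.0842]
```

View pics/w1.png

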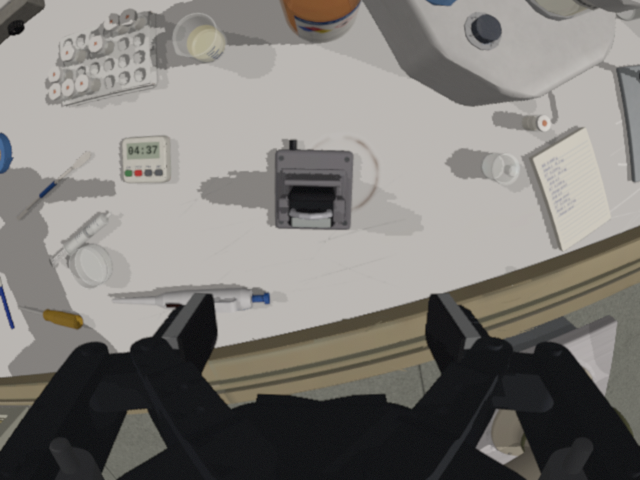

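Wrist view: dock foot is square in the image (276,151)-(352,229), so the yaw fits; the detector and loop are near (313,210). I'll go lower and take a second wrist view for the triangulation.

Converted, 0.03 m is 0.48, 0.02 m is 0.32.

```bash
echo '{"sx": [0,0,0,0,0],"sy": [0,0,0,0,0],"sz": [0.48,0.48,0.32,0,0],"drx": [0,0,0,0,0],"dry": [0,0,0,0,0],"drz": [0,0,0,0,0],"jaw": [0.085,0.085,0.085,0.085,0.085]}' | python3 jog.py
python3 - <<'E'
from h import *
import pickle
s=ctrl.read_state(); im=ctrl.grab_frame('wrist')[:,:,::-1]; cv2.imwrite('pics/w2.png',im); pickle.dump(s,open('w2.pkl','wb'))
a=cv2.imread('pics/w1.png')[140:240,260:360]; b=im[130:260,250:380]
f=lambda c:cv2.convertScaleAbs(cv2.resize(c,(400,400),interpolation=cv2.INTER_CUBIC),alpha=1.6,beta=20)
cv2.imwrite('pics/w12.png',np.hstack([f(a),f(b)]))
E
```

```text
time: 3.32
ee_pos: [0.497, 0.2975, 0.2244]
orientation: [0.991, -0.133, 0.001, -0.0]
wrist_force: [0.1, 0.1, 0.6]
finger_gap: 0.085
gripper_force: 0.0
```

View pics/w12.png

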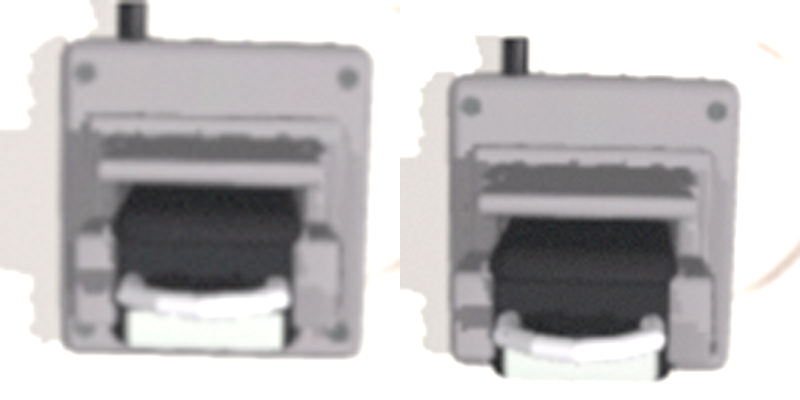

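Crops (left x4, right x3.08): the arch's peak is at (207,303) and (180,350); the block's rear top edge runs (115,238)-(293,238) and (95,275)-(272,275); the foot corner screws are at (85,72),(348,77) and (70,105),(316,111).

Run:
```python
from h import *
import pickle
np.set_printoptions(precision=4,suppress=True)
s1,s2=[pickle.load(open(f'w{i}.pkl','rb')) for i in(1,2)]
A=lambda x,y:ray('wrist',260+x/4,140+y/4,s1)
B=lambda x,y:ray('wrist',250+x*.325,130+y*.325,s2)
T=lambda x,y:ray('top',170+x/5,250+y/5)
S=lambda x,y:ray('side',310+x/5,340+y/5)
for n,a,b in(('loop',(207,303),(180,350)),('edgeL',(115,238),(95,275)),('edgeR',(293,238),(272,275)),('scL',(85,72),(70,105)),('scR',(348,77),(316,111))):
    print(n,tri(A(*a),B(*b)))
print('edge@.11',plane(B(95,275),.11),plane(B(272,275),.11),plane(A(115,238),.11),plane(A(293,238),.11))
print('loop@.1335',plane(A(207,303),.1335),plane(B(180,350),.1335))
print('loop w+top', tri(B(180,350),A(207,303),T(132,148)),tri(B(180,350),A(207,303),T(132,148),S(243,100)))
print('screws@.012',plane(A(85,72),.012),plane(A(348,77),.012))
```

```text
loop (array([0.4978, 0.3048, 0.1395]), [np.float64(0.00021185453192209085), np.float64(0.00021185453192219806)])
edgeL (array([0.5096, 0.3249, 0.0968]), [np.float64(0.0002337381170648149), np.float64(0.00023373811706486083)])
edgeR (array([0.4999, 0.2836, 0.1042]), [np.float64(0.0004912661621964971), np.float64(0.0004912661621965364)])
scL (array([0.5471, 0.3308, 0.0151]), [np.float64(0.00020952291895919202), np.float64(0.00020952291895920248)])
scR (array([0.5245, 0.2577, 0.0071]), [np.float64(0.00017059920167381834), np.float64(0.00017059920167372675)])
edge@.11 [0.5121 0.3225 0.11  ] [0.5013 0.283  0.11  ] [0.5118 0.3234 0.11  ] [0.501 0.284 0.11 ]
loop@.1335 [0.4964 0.3051 0.1335] [0.4961 0.3057 0.1335]
loop w+top (array([0.4966, 0.304 , 0.1312]), [np.float64(0.002237679890180559), np.float64(0.0015029118059003564), np.float64(0.0037386586976840726)]) (array([0.4963, 0.3059, 0.1213]), [np.float64(0.0036396228129410646), np.float64(0.00240459112475527), np.float64(0.0040402818748183755), np.float64(0.0030094698537904002)])
screws@.012 [0.5467 0.3311 0.012 ] [0.525  0.2578 0.012 ]
```

```bash
python3 rel.py .4955 .306 .076 -.275
```

```text
t 3.375 pos [0.497  0.2976 0.2245] d [-0.004  -0.0075  0.1485]
rot [-0.0012 -0.0016  0.0069] F [-0.0215  0.5687  0.2228]
```

Converted, 0.03 m is 0.48, 0.02 m is 0.32, 0.007 rad / 2 = 0.0035.

```bash
echo '{"sx": [-0.064,0,0,0,0,0,0,0],"sy": [-0.12,0,0,0,0,0,0,0],"sz": [0.32,0.48,0.48,0.48,0.32,0.248,0,0],"drx": [0,0,0,0,0,0,0,0],"dry": [0,0,0,0,0,0,0,0],"drz": [0.0035,0,0,0,0,0,0,0],"jaw": [0.085,0.085,0.085,0.085,0.085,0.085,0.085,0.085]}' | python3 jog.py 40; python3 rel.py .4955 .306 .076 -.275
python3 - <<'E'
from h import *
import pickle
ims=[ctrl.grab_frame(n)[:,:,::-1] for n in('wrist','side')]
c=ims[1][320:440,290:410]
cv2.imwrite('pics/w3.png',np.hstack([cv2.resize(ims[0][120:480,160:480],(400,450)),cv2.convertScaleAbs(cv2.resize(c,(400,450)),alpha=1.4,beta=20)]))
E
```

```text
time: 4.38
ee_pos: [0.4953, 0.306, 0.0788]
orientation: [0.99, -0.138, 0.001, -0.0]
wrist_force: [-0.3, 0.3, 0.3]
finger_gap: 0.085
gripper_force: 0.0
t 4.375 pos [0.4953 0.306  0.0788] d [ 0.0002 -0.0001  0.0028]
rot [-0.0011 -0.0014 -0.001 ] F [-0.2567  0.3231  0.3051]
```

View pics/w3.png

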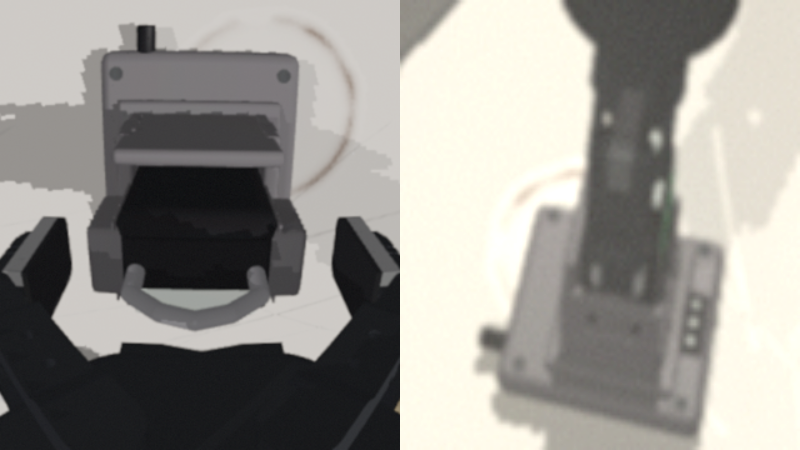

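Wrist crop: the button faces are at columns 88 and 305 and the pads at 70 and 333, about 1.3 mm off along tool -y. I'll correct that and close on the buttons.

```bash
echo '{"sx": [0,0,0,0,0,0,0,0],"sy": [-0.0208,0,0,0,0,0,0,0],"sz": [0.048,0,0,0,0,0,0,0],"drx": [0,0,0,0,0,0,0,0],"dry": [0,0,0,0,0,0,0,0],"drz": [0,0,0,0,0,0,0,0],"jaw": [0.085,0.07,0.06,0.04,0.04,0.04,0.04,0.04]}' | python3 jog.py 40; python3 rel.py .4955 .306 .076 -.275
```

```text
time: 5.48
ee_pos: [0.4959, 0.3075, 0.0766]
orientation: [0.99, -0.138, 0.001, -0.001]
wrist_force: [-2.5, 0.6, 11.4]
finger_gap: 0.0457
gripper_force: 42.3
t 5.475 pos [0.4959 0.3075 0.0766] d [0.     0.0015 0.0006]
rot [-0.0021 -0.0026 -0.0011] F [-2.4692  0.564  11.394 ]
```

Run:
```python
from h import *
w=ctrl.grab_frame('wrist')[:,:,::-1]
cv2.imwrite('pics/w4.png',cv2.convertScaleAbs(cv2.resize(w[140:440,170:470],(600,600),interpolation=cv2.INTER_CUBIC),alpha=1.8,beta=20))
```

```text
(no output)
```

View pics/w4.png

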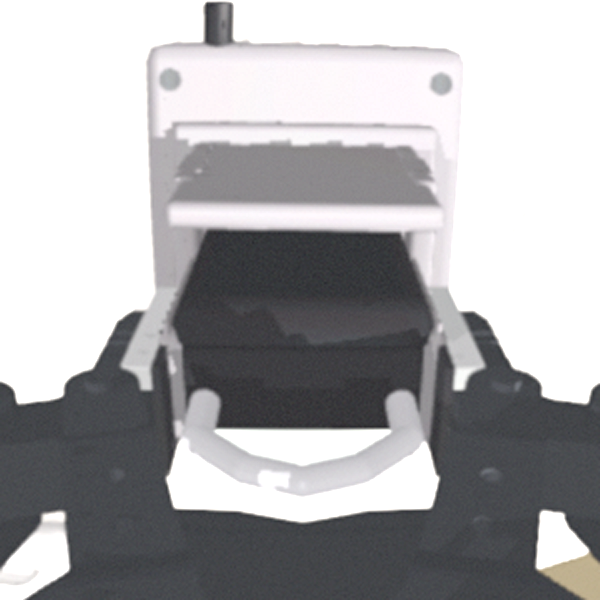

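The pads sit on both buttons, which are nearly flush with the block. I'll lift straight up.

Converted, -0.01 m is -0.16, -0.005 m is -0.08.

```bash
echo '{"sx": [0,0,0,0],"sy": [0,0,0,0],"sz": [-0.048,-0.08,-0.16,0],"drx": [0,0,0,0],"dry": [0,0,0,0],"drz": [0,0,0,0],"jaw": [0.04,0.04,0.04,0.04]}' | python3 jog.py; python3 rel.py .4955 .306 .16 -.275
```

```text
time: 6.02
ee_pos: [0.4955, 0.3072, 0.0937]
orientation: [0.99, -0.138, 0.001, -0.0]
wrist_force: [-0.1, 0.5, -3.5]
finger_gap: 0.0457
gripper_force: 41.6
t 6.025 pos [0.4955 0.3072 0.0937] d [ 0.0004  0.0011 -0.0663]
rot [-0.001  -0.0014 -0.0012] F [-0.0587  0.533  -3.4794]
```

Converted, -0.025 m is -0.4, -0.02 m is -0.32.

```bash
echo '{"sx": [0,0,0,0,0,0,0,0,0,0],"sy": [0,0,0,0,0,0,0,0,0,0],"sz": [-0.24,-0.32,-0.4,-0.4,-0.4,-0.4,-0.4,-0.4,-0.24,0],"drx": [0,0,0,0,0,0,0,0,0,0],"dry": [0,0,0,0,0,0,0,0,0,0],"drz": [0,0,0,0,0,0,0,0,0,0],"jaw": [0.04,0.04,0.04,0.04,0.04,0.04,0.04,0.04,0.04,0.04]}' | python3 jog.py; python3 rel.py .375 -.235 .295 .017
```

```text
time: 7.28
ee_pos: [0.4952, 0.3071, 0.2944]
orientation: [0.99, -0.138, 0.001, -0.001]
wrist_force: [-0.5, 0.2, -2.4]
finger_gap: 0.046
gripper_force: 41.7
t 7.275 pos [0.4952 0.3071 0.2944] d [ 0.0322  0.5543 -0.0014]
rot [-0.0013 -0.0025 -0.2932] F [-0.5003  0.1842 -2.4228]
```

Converted, 0.045 m is 0.72, 0.035 m is 0.56.

```bash
echo '{"sx": [0.016,0.032,0.032,0.048,0.048,0.048,0.048,0.048,0.048,0.048],"sy": [0.32,0.56,0.72,0.72,0.72,0.72,0.72,0.72,0.72,0.56],"sz": [0,0,0,0,0,0,0,0,0,0],"drx": [0,0,0,0,0,0,0,0,0,0],"dry": [0,0,0,0,0,0,0,0,0,0],"drz": [0,0,0,0,0,0,0,0,0,0],"jaw": [0.04,0.04,0.04,0.04,0.04,0.04,0.04,0.04,0.04,0.04]}' | python3 jog.py; python3 rel.py .375 -.235 .295 .017
```

```text
time: 8.52
ee_pos: [0.4087, -0.0911, 0.2924]
orientation: [0.99, -0.138, -0.0, -0.0]
wrist_force: [1.1, -0.7, -1.3]
finger_gap: 0.0457
gripper_force: 41.8
t 8.525 pos [ 0.4087 -0.0911  0.2924] d [ 0.0069  0.1477 -0.0026]
rot [-0.0003  0.0009 -0.2941] F [ 1.0535 -0.7187 -1.3129]
```

Converted, 0.036 m is 0.576, 0.002 m is 0.032, -0.147 rad / 2 = -0.0735.

```bash
echo '{"sx": [0.032,0.032,0.032,0.016,0,0,0],"sy": [0.576,0.576,0.576,0.576,0,0,0],"sz": [0,0,0,0,0,0,0],"drx": [0,0,0,0,0,0,0],"dry": [0,0,0,0,0,0,0],"drz": [0,0,0,0,-0.0735,-0.0735,0],"jaw": [0.04,0.04,0.04,0.04,0.04,0.04,0.04]}' | python3 jog.py; python3 rel.py .375 -.235 .1575 .017
```

```text
time: 9.4
ee_pos: [0.3769, -0.23, 0.2924]
orientation: [1.0, 0.008, -0.0, -0.0]
wrist_force: [-0.0, 0.2, -2.5]
finger_gap: 0.0457
gripper_force: 42.0
t 9.4 pos [ 0.3769 -0.23    0.2924] d [-0.0019  0.0051  0.1349]
rot [-0.0008  0.0007 -0.0007] F [-0.0046  0.212  -2.4596]
```

Converted, 0.03 m is 0.48, 0.0245 m is 0.392.

```bash
echo '{"sx": [-0.032,0,0,0,0,0,0],"sy": [0.08,0,0,0,0,0,0],"sz": [0.32,0.48,0.48,0.48,0.392,0,0],"drx": [0,0,0,0,0,0,0],"dry": [0,0,0,0,0,0,0],"drz": [0,0,0,0,0,0,0],"jaw": [0.04,0.04,0.04,0.04,0.04,0.04,0.04]}' | python3 jog.py; python3 rel.py .375 -.235 .158 .017
python3 - <<'E'
from h import *
import pickle
pickle.dump(ctrl.read_state(),open('w5.pkl','wb'))
w,s=[ctrl.grab_frame(n)[:,:,::-1] for n in('wrist','side')]
cv2.imwrite('pics/w5f.png',w);cv2.imwrite('pics/s5f.png',s)
f=lambda c:cv2.convertScaleAbs(cv2.resize(c,(400,500),interpolation=cv2.INTER_CUBIC),alpha=1.5,beta=20)
cv2.imwrite('pics/v5.png',np.hstack([f(w[130:430,200:440]),f(s[110:235,290:390])]))
E
```

```text
time: 10.28
ee_pos: [0.3756, -0.2355, 0.1592]
orientation: [1.0, 0.008, 0.0, 0.0]
wrist_force: [0.8, -0.2, -2.4]
finger_gap: 0.0458
gripper_force: 42.1
t 10.275 pos [ 0.3756 -0.2355  0.1592] d [-0.0006 -0.0005  0.0012]
rot [ 0.001  -0.0009 -0.0003] F [ 0.76   -0.1588 -2.3787]
```

View pics/v5.png

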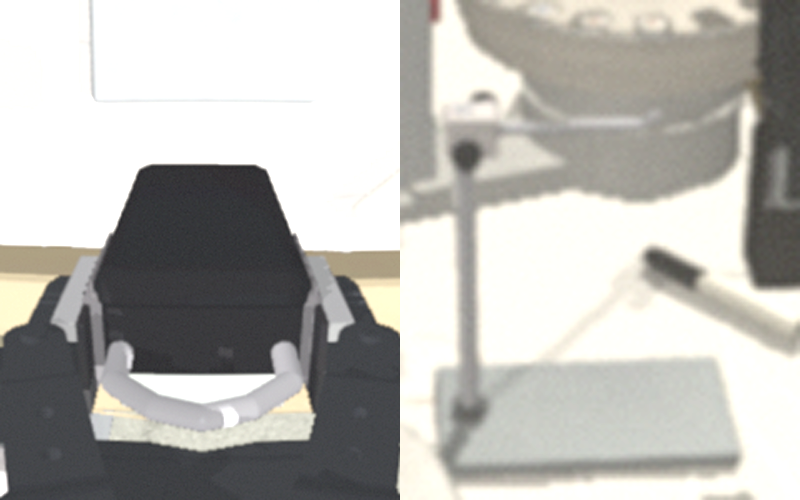

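The wrist view shows the loop centred between the fingers (arch peak at about full-frame (323,382)). The hook lies above this crop, so I'll find it numerically.

Run:
```python
from h import *
import pickle
np.set_printoptions(precision=4,suppress=True)
s=pickle.load(open('w5.pkl','rb')); w=cv2.imread('pics/w5f.png'); g=cv2.cvtColor(w,cv2.COLOR_BGR2GRAY).astype(int)
for r in (40,60,80,95,105,115,125): print(r,g[r,280:364:3])
o,d=ray('wrist',323,382,s); k=(s['ee_pos'][0]-o[0])/d[0]; print('loop at tool x=0',o+k*d-s['ee_pos'])
i=ctrl.camera_info('wrist');H=np.array(i['hand_eye']);K=np.array(i['mtx']);R=Ro.from_quat(s['orientation']).as_matrix()
for X in((.45,-.235,.205),(.49,-.235,.2),(.535,-.235,.2)):
    c=H[:3,:3].T@(R.T@(np.array(X)-s['ee_pos'])-H[:3,3]); th=np.arctan2(np.hypot(*c[:2]),c[2]); print(X,K[:2,2]+K[0,0]*th*c[:2]/np.hypot(*c[:2]))
```

```text
40 [164 165 165 164 164 164 164 163 163 165 165 161 134 153 175 193 203 205
 201 190 166 161 161 162 162 162 163 160]
60 [161 162 162 163 163 164 164 162 162 161 163 160 135 153 175 193 203 207
 202 191 164 161 161 161 161 160 161 161]
80 [160 160 160 161 161 160 161 161 161 161 162 157 137 142 156 171 181 187
 187 181 164 160 160 160 159 160 160 160]
95 [161 161 161 162 162 161 160 160 161 161 160 157 138 143 156 171 181 187
 188 181 166 160 161 159 158 158 159 159]
105 [162 161 162 160 161 161 159 158 160 160 158 155 138 153 174 191 202 210
 206 193 173 158 158 158 159 159 158 158]
115 [162 162 161 160 160 161 161 161 159 160 160 158 152 121 146 162 176 182
 181 169 158 158 158 161 160 158 158 158]
125 [160 160 160 161 161 161 162 163 163 162 161 161 160 160 159 159 159 160
 160 159 158 157 159 161 160 159 159 158]
loop at tool x=0 [ 0.     -0.0009  0.056 ]
(0.45, -0.235, 0.205) [322.8995 109.3387]
(0.49, -0.235, 0.2) [325.2867 -25.4391]
(0.535, -0.235, 0.2) [ 327.388 -138.595]
```

Hook columns 315-340 put it at y ≈ -0.236, level with the loop (y -0.2364). Loop height fits too. I'll thread the loop over the tip.

Converted, 0.012 m is 0.192, 0.008 m is 0.128.

```bash
echo '{"sx": [0.128,0.192,0.192,0.192,0.192,0.192,0],"sy": [0,0,0,0,0,0,0],"sz": [0,0,0,0,0,0,0],"drx": [0,0,0,0,0,0,0],"dry": [0,0,0,0,0,0,0],"drz": [0,0,0,0,0,0,0],"jaw": [0.04,0.04,0.04,0.04,0.04,0.04,0.04]}' | python3 jog.py; python3 rel.py .485 -.235 .149 .017
```

```text
time: 11.25
ee_pos: [0.4439, -0.234, 0.1582]
orientation: [1.0, 0.009, -0.0, -0.0]
wrist_force: [-0.1, 0.7, -3.2]
finger_gap: 0.0453
gripper_force: 42.2
t 11.25 pos [ 0.4439 -0.234   0.1582] d [0.041  0.0018 0.0092]
rot [-0.      0.      0.0016] F [-0.1033  0.6523 -3.156 ]
```

Converted, 0.012 m is 0.192, 0.001 m is 0.016.

```bash
echo '{"sx": [0.16,0.192,0.192,0.112,0,0],"sy": [0.016,0,0,0,0,0],"sz": [-0.008,0,0,0,0,0],"drx": [0,0,0,0,0,0],"dry": [0,0,0,0,0,0],"drz": [0,0,0,0,0,0],"jaw": [0.04,0.04,0.04,0.04,0.04,0.04]}' | python3 jog.py; python3 rel.py .485 -.235 .149 .017
```

```text
time: 12.0
ee_pos: [0.484, -0.2342, 0.1587]
orientation: [1.0, 0.009, -0.0, -0.0]
wrist_force: [0.2, -0.1, -2.9]
finger_gap: 0.0457
gripper_force: 42.2
t 12.0 pos [ 0.484  -0.2342  0.1587] d [0.001  0.0008 0.0097]
rot [-0.0003  0.0004  0.0008] F [ 0.1913 -0.0944 -2.9215]
```

Converted, 0.003 m is 0.048, 0.001 m is 0.016.

```bash
echo '{"sx": [0,0,0,0,0],"sy": [0.016,0,0,0,0],"sz": [0.048,0.048,0.024,0,0],"drx": [0,0,0,0,0],"dry": [0,0,0,0,0],"drz": [0,0,0,0,0],"jaw": [0.04,0.04,0.04,0.04,0.04]}' | python3 jog.py;echo '{"sx": [0,0,0],"sy": [0,0,0],"sz": [0.016,0,0],"drx": [0,0,0],"dry": [0,0,0],"drz": [0,0,0],"jaw": [0.04,0.04,0.04]}' | python3 jog.py;echo '{"sx": [0,0,0],"sy": [0,0,0],"sz": [0.016,0,0],"drx": [0,0,0],"dry": [0,0,0],"drz": [0,0,0],"jaw": [0.04,0.04,0.04]}' | python3 jog.py
```

```text
time: 12.62
ee_pos: [0.4843, -0.2353, 0.1514]
orientation: [1.0, 0.009, 0.0, 0.0]
wrist_force: [1.2, -0.5, -2.3]
finger_gap: 0.0457
gripper_force: 42.2
time: 13.0
ee_pos: [0.4843, -0.2353, 0.1503]
orientation: [1.0, 0.009, 0.0, 0.0]
wrist_force: [-0.4, -0.7, -2.3]
finger_gap: 0.0452
gripper_force: 42.2
time: 13.38
ee_pos: [0.4843, -0.2353, 0.1493]
orientation: [1.0, 0.009, 0.0, 0.0]
wrist_force: [0.9, 0.6, -2.5]
finger_gap: 0.0454
gripper_force: 42.2
```

Converted, 0.001 m is 0.016.

```bash
for i in 1; do echo '{"sx": [0,0,0],"sy": [0,0,0],"sz": [0.016,0,0],"drx": [0,0,0],"dry": [0,0,0],"drz": [0,0,0],"jaw": [0.04,0.04,0.04]}' | python3 jog.py;echo '{"sx": [0,0,0],"sy": [0,0,0],"sz": [0.016,0,0],"drx": [0,0,0],"dry": [0,0,0],"drz": [0,0,0],"jaw": [0.04,0.04,0.04]}' | python3 jog.py;echo '{"sx": [0,0,0],"sy": [0,0,0],"sz": [0.016,0,0],"drx": [0,0,0],"dry": [0,0,0],"drz": [0,0,0],"jaw": [0.04,0.04,0.04]}' | python3 jog.py; done | grep -E "ee_pos|wrist"
```

```text
ee_pos: [0.4845, -0.2355, 0.1489]
wrist_force: [-1.6, 0.9, 5.4]
ee_pos: [0.4846, -0.2355, 0.1487]
wrist_force: [-3.2, 1.4, 10.7]
ee_pos: [0.4848, -0.2356, 0.1485]
wrist_force: [-4.4, 3.0, 17.8]
```

The loop is on the hook: contact came at TCP z 0.149, as predicted. I'll ease off and let go.

Converted, -0.002 m is -0.032.

```bash
echo '{"sx": [0,0,0,0,0,0,0,0,0,0],"sy": [0,0,0,0,0,0,0,0,0,0],"sz": [-0.032,0,0,0,0,0,0,0,0,0],"drx": [0,0,0,0,0,0,0,0,0,0],"dry": [0,0,0,0,0,0,0,0,0,0],"drz": [0,0,0,0,0,0,0,0,0,0],"jaw": [0.04,0.04,0.05,0.055,0.06,0.065,0.085,0.085,0.085,0.085]}' | python3 jog.py
python3 - <<'E'
from h import *
w,s=[ctrl.grab_frame(n)[:,:,::-1] for n in('wrist','side')]
f=lambda c:cv2.convertScaleAbs(cv2.resize(c,(400,500),interpolation=cv2.INTER_CUBIC),alpha=1.5,beta=20)
cv2.imwrite('pics/v6.png',np.hstack([f(w[130:430,200:440]),f(s[80:230,270:390])]))
E
```

```text
time: 15.75
ee_pos: [0.4843, -0.2353, 0.1484]
orientation: [1.0, 0.009, 0.0, 0.0]
wrist_force: [0.6, 0.2, -0.1]
finger_gap: 0.085
gripper_force: 0.0
```

View pics/v6.png

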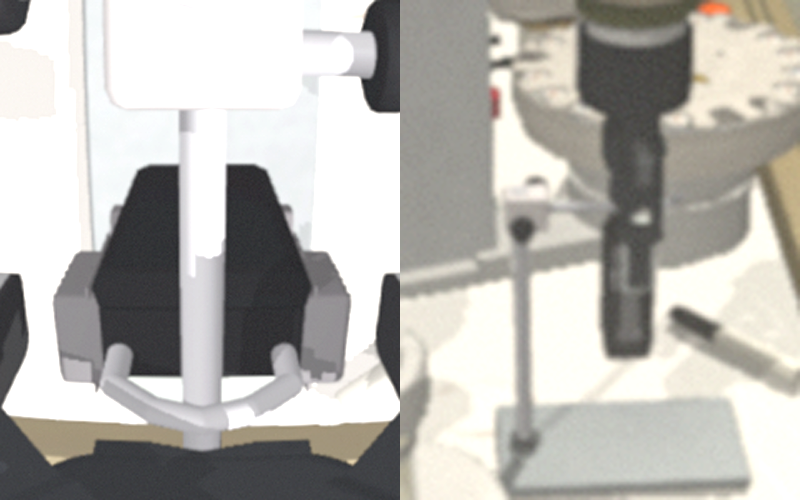

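The hook rod (column about 203) passes through the loop, the buttons are out, and the fingers are clear on both sides. I'll retreat straight up.

Converted, -0.03 m is -0.48, -0.025 m is -0.4.

```bash
echo '{"sx": [0,0,0,0,0,0,0,0,0,0],"sy": [0,0,0,0,0,0,0,0,0,0],"sz": [-0.16,-0.32,-0.32,-0.4,-0.4,-0.48,-0.48,0,0,0],"drx": [0,0,0,0,0,0,0,0,0,0],"dry": [0,0,0,0,0,0,0,0,0,0],"drz": [0,0,0,0,0,0,0,0,0,0],"jaw": [0.085,0.085,0.085,0.085,0.085,0.085,0.085,0.085,0.085,0.085]}' | python3 jog.py; echo '{"sx": [0,0,0,0,0,0,0,0,0,0],"sy": [0,0,0,0,0,0,0,0,0,0],"sz": [0,0,0,0,0,0,0,0,0,0],"drx": [0,0,0,0,0,0,0,0,0,0],"dry": [0,0,0,0,0,0,0,0,0,0],"drz": [0,0,0,0,0,0,0,0,0,0],"jaw": [0.085,0.085,0.085,0.085,0.085,0.085,0.085,0.085,0.085,0.085]}' | python3 jog.py
python3 - <<'E'
from h import *
f=[]
for k in range(3): f.append(ctrl.grab_frame('side').astype(int))
d=lambda a,b:np.abs(a-b)[100:240,290:390].max()
print('motion',d(f[0],f[1]),d(f[0],f[2]))
g=cv2.cvtColor(f[2].astype(np.uint8),cv2.COLOR_RGB2GRAY); m=(g<70)[120:200,300:380]; print('dark px',m.sum(),np.argwhere(m).mean(0)+[120,300],np.argwhere(m).min(0)+[120,300],np.argwhere(m).max(0)+[120,300])
E
```

```text
time: 17.1
ee_pos: [0.484, -0.2351, 0.3074]
orientation: [1.0, 0.009, -0.001, -0.001]
wrist_force: [0.1, 0.5, 1.1]
finger_gap: 0.085
gripper_force: 0.0
time: 18.35
ee_pos: [0.4843, -0.2353, 0.3083]
orientation: [1.0, 0.009, -0.0, 0.0]
wrist_force: [0.3, -0.1, -0.4]
finger_gap: 0.085
gripper_force: 0.0
motion 8 9
dark px 674 [165.55637982 338.10830861] [129 303] [186 379]
```

```bash
python3 -c "
from rig import ctrl
print(ctrl.close_job())"
```

```text
the job is handed in; nothing more can be done
None
```

The detector is off the dock and was hanging still by its loop on the stand's hook when I handed the job in at about 18.5 s, with its buttons out, the gripper clear and the bystanders not approached; no verdict was returned.

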